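# Turn the ripening bar cheeses over and swap two of them

## Task

The bar cheeses ripening on the two wooden boards are due for turning: turn every one of them over, so that its ridged face lies down and its smooth face is up. On this round the longest cheese and the short one with cut-off corners also swap places, while the other cheeses stay in their own places. Leave each cheese lying flat and still in the middle of its half of the board, lengthwise across the board as they lay, and do not disturb the other things on the counter.

Things in the scene. Friction and masses are not known exactly. Their poses are not given: they have to be found in the camera images.
- long_bar_center (a point): centre of the long bar cheese with square corners, 104 mm long, 60 mm wide and 36 mm thick, firm, about 0.2 kg. Own axes: x along the length, y across the width, z through the thickness, pointing out of the face that is marked with a row of dark cross ridges (0.7 mm proud, look only). At the start that ridged face is up (z up), the opposite face is smooth.
- long_bar: the same cheese, origin at the middle of its smooth face (18 mm from the centre along -z), same axes
- octagon_bar_center (a point): centre of the shortest bar cheese, 84 mm long, its four upright corners cut off at 45 degrees by 13 mm (its end faces are 34 mm wide), 60 mm wide and 36 mm thick, firm, about 0.2 kg. Own axes: x along the length, y across the width, z through the thickness, pointing out of the face that is marked with a row of dark cross ridges (0.7 mm proud, look only). At the start that ridged face is up (z up), the opposite face is smooth.
- octagon_bar: the same cheese, origin at the middle of its smooth face (18 mm from the centre along -z), same axes
- plain_bar_a_center (a point): centre of a square-cornered bar cheese 92 mm long, on the front (nearer) half of the left board; may be absent, 60 mm wide and 36 mm thick, firm, about 0.2 kg. Own axes: x along the length, y across the width, z through the thickness, pointing out of the face that is marked with a row of dark cross ridges (0.7 mm proud, look only). At the start that ridged face is up (z up), the opposite face is smooth.
- plain_bar_a: the same cheese, origin at the middle of its smooth face (18 mm from the centre along -z), same axes
- plain_bar_b_center (a point): centre of a square-cornered bar cheese 92 mm long, on the back (farther) half of the right board; may be absent, 60 mm wide and 36 mm thick, firm, about 0.2 kg. Own axes: x along the length, y across the width, z through the thickness, pointing out of the face that is marked with a row of dark cross ridges (0.7 mm proud, look only). At the start that ridged face is up (z up), the opposite face is smooth.
- plain_bar_b: the same cheese, origin at the middle of its smooth face (18 mm from the centre along -z), same axes
- board_left: carved wooden board at the left, fixed to the counter, 190 mm wide (own x, across the robot's view) and 300 mm long (own y, towards the robot), flat top at 22 mm height (its carved groove is look only); origin at the middle of its underside. The other, free counter is at height 0; there is room to set one cheese aside just left of the left board
- place_left_front (a point): middle of the nearer half of the left board (75 mm from the board's middle towards its own +y), on its top at 22 mm height; axes as the board's
- place_left_back (a point): middle of the farther half of the left board (75 mm from the board's middle towards its own -y), on its top at 22 mm height; axes as the board's
- board_right: carved wooden board at the right, fixed to the counter, 190 mm wide (own x, across the robot's view) and 300 mm long (own y, towards the robot), flat top at 22 mm height (its carved groove is look only); origin at the middle of its underside. The other, free counter is at height 0; there is room to set one cheese aside just left of the left board
- place_right_front (a point): middle of the nearer half of the right board (75 mm from the board's middle towards its own +y), on its top at 22 mm height; axes as the board's
- place_right_back (a point): middle of the farther half of the right board (75 mm from the board's middle towards its own -y), on its top at 22 mm height; axes as the board's
- curler: fixed cheese curler beyond the right board, on the right: round base 212 mm across, crank with knob up to 155 mm high; origin at the middle of its underside. Keep the gripper clear of it
- goat_brick: bystander, loose: white goat brick, 62 x 61 x 62 mm; origin at the middle of its underside. Leave it alone
- tasting_cube: bystander, loose: tasting cube, 48 x 50 x 50 mm; origin at the middle of its underside. Leave it alone
- goat_drum_3: bystander, loose: white drum cheese, 99 mm across, 68 mm high; origin at the middle of its underside. Leave it alone

How it is judged:
By the outcome, as a careful person would: the job done as asked, in the order asked, and still so for the second after the job is handed in, with the robot touching nothing.
Of plain_bar_a, plain_bar_b only 1 to 2 are there at a start; the rules pass over those that are not, and their reading is None.
At some moment in a run one of long_bar, octagon_bar, plain_bar_a, plain_bar_b may be knocked a few centimetres aside while the robot is not near it.
Once in a run the grip may slacken for a moment while it holds something.
It also fails if it takes over 210 s, if anything falls off the work surface, if the arm or the gripper's body presses on something with over 40 N, if the wrist force passes 120 N, or if a joint passes its speed limit or range.

## Robot

A 7-joint arm with a two-finger parallel gripper is mounted at the origin on the work surface; the furniture and walls round the work are solid. World frame = base frame: x ahead of the robot, y to its left, z up, the work surface at z = 0. Lengths are in m, angles in rad, forces in N, time in s.
With the tool pointing down it reaches from about 0.425 to 1.025 m from the base axis. Payload 9.4 kg.
Tool frame: the origin (TCP) lies midway between the tips of the shut fingers; the grasp point (between the pads) lies 19 mm behind it; z points along the fingers, y is the line along which they close (so a half turn about z gives the same grasp; the last joint's range is limited). The gripper opens to 85 mm and grips with 20 to 120 N. Pads are 22 mm wide; open, the fingers measure 114 mm over their backs; the gripper's body (76 mm by 85 mm) begins 54 mm behind the grasp point. The pads swing forward as they close: fully open they stand 13 mm farther back than shut.
Start: joints at [-1.217, 0.599, -0.003, 1.599, 0.002, 0.943, -0.08], TCP at [0.303, 0.659, 0.231] pointing down, gripper open.
Joint ranges: [-2.57, 2.57], [-0.35, 1.97], [-1.29, 1.29], [0.11, 2.56], [-1.05, 4.19], [0.11, 1.86], [-2.63, 2.63]. Speed limits (rad/s): [2.22, 2.22, 3.01, 3.01, 3.14, 3.14, 3.14].

## Interface

Orientations are given as a rotation vector (axis times angle).
In Python, from plant import move_pose, move_straight, move_joints, command_gripper, dwell, inverse_kinematics, get_obs, read_camera, IKError, job_done gives the robot as it stands. Calls block until the motion is done:
- move_pose(position, orientation): joint-space move of the TCP to a pose.
- move_straight(position, rot=None, v=0.15, until_force=None): straight line of the TCP; rot=None keeps the orientation; v is the mean speed in m/s. With until_force (N) it stops when the force on the tool has changed by that much, and returns True; else False.
- move_joints(angles): joint-space move.
- command_gripper(opening): finger opening in m; the grip force is fixed at half the most; returns when the fingers have stopped.
- dwell(seconds).
- inverse_kinematics(position, orientation): joint angles nearest the present ones, or None.
- get_obs(): the state.
- read_camera(name): name is "side" or "top" or "wrist"; returns a dict with "frame" (420x560x3 uint8, red, green, blue), "z_map" (420x560 float32, m along the optical axis (not along the pixel's ray), 0 where there is no reading), "fx", "fy", "cx", "cy" (pixels), "k1" (the pictures are not rectified: a ray, as slopes to the right and down, at radius r is drawn at 1 + k1 r^2 times it, then the intrinsics apply), "pose" (4x4, takes a point from camera to world coordinates). Camera axes: x right, y down, z forward; pixel columns grow to the right and rows downward; lengths in m; the calibration is good to about 2 mm. A picture is of the moment at which its call begins.
A pose or a line that the arm cannot do raises IKError and nothing moves.
- job_done(): hands the job in; it is judged then, once.
The state is a dict: "time": time; "joint_positions": joint angles; "qvel": joint speeds; "joint_torque": joint torques, N m; "ee_pos": TCP position; "ee_rot": TCP orientation; "force": force on the tool from outside, world axes, zero at the start; "moment": the same for the moment, N m; "opening": finger opening in m; "grasp_force": force on a finger pad.
Only numpy, scipy, OpenCV 4.12 (cv2) and the standard library are available. Lean on these libraries where they do the work, as an engineer would, in place of code of your own. Each camera call takes 0.05 s, during which the arm holds its last target. There are 200 camera calls.

## Working session

There is one attempt and no reset: what is moved stays moved. The work goes in short steps, each a Python script; the robot and the scene stay as the last script left them, time stands still between calls to the robot, and variables do not carry over. Pictures are saved under pics/ and viewed, at most 14 in all, crops included, and the job is handed in when it is done.

```bash
ls; mkdir -p pics; python3 - <<'E'
from plant import *
import cv2,numpy as np
o=get_obs();print(o['time'],o['ee_pos'],o['ee_rot'],o['opening'])
for n in('top','side'):
    c=read_camera(n);cv2.imwrite(f'pics/{n}0.png',c['frame'][...,::-1]);print(n,c['fx'],c['cx'],c['cy'],c['k1'],np.round(c['pose'],3).tolist())
E
```

```text
pics
0.0 [0.30255344 0.65834009 0.23039916] [-6.71287535e-01 -3.06881377e+00  2.40706170e-03] 0.08531560844890532
top 389.42440249723194 280.62471357253344 205.508689937059 -0.09403919465512792 [[0.006, -0.997, 0.079, 0.511], [-1.0, -0.005, 0.006, 0.006], [-0.005, -0.079, -0.997, 0.942], [0.0, 0.0, 0.0, 1.0]]
side 473.3618626372687 278.07284477080987 201.29430533841182 -0.1140848207678817 [[0.954, -0.212, 0.211, 0.35], [-0.299, -0.639, 0.709, -0.747], [-0.016, -0.739, -0.673, 0.796], [0.0, 0.0, 0.0, 1.0]]
```

View pics/top0.png

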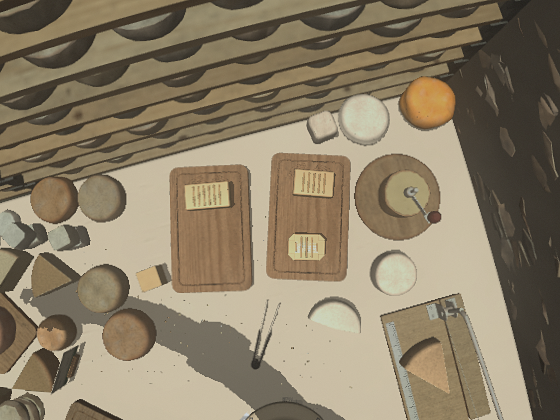

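View pics/side0.png

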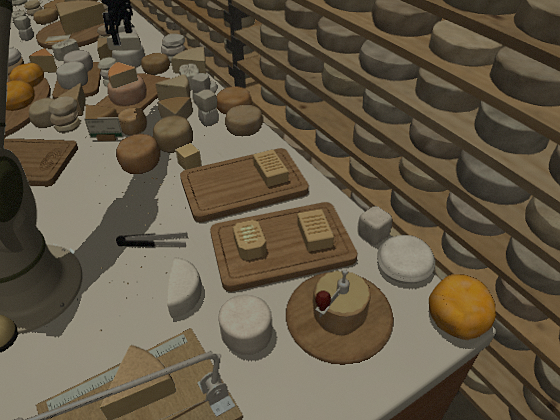

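The top view shows the long bar at (207,196) on left-back, plain_bar_b at (314,183) on right-back and the octagon bar at (307,247) on right-front. Left-front is empty, so plain_bar_a is absent. The curler is at (400,195). Next I'll localise everything and check which tool leans are reachable.

```bash
cat > h.py <<'E'
from plant import *
import cv2,numpy as np
from scipy.spatial.transform import Rotation as Ro
def cloud(c):
    K=np.array([[c['fx'],0,c['cx']],[0,c['fy'],c['cy']],[0,0,1]])
    v,u=np.mgrid[:420,:560]
    n=cv2.undistortPoints(np.stack([u,v],-1).reshape(-1,1,2).astype(float),K,np.array([c['k1'],0,0,0])).reshape(420,560,2)
    d=np.dstack([n,np.ones((420,560))]); P=c['pose']
    return d@P[:3,:3].T,P[:3,3],c['z_map'][...,None]*(d@P[:3,:3].T)+P[:3,3]
def onplane(dirs,o,z): return o+dirs*((z-o[2])/dirs[...,2:])
def rects(mask,dirs,o,z,amin):
    """min-area rects (in metres on plane z) of the mask's blobs"""
    out=[]
    W=onplane(dirs,o,z)
    for k in cv2.findContours(mask.astype(np.uint8),cv2.RETR_EXTERNAL,cv2.CHAIN_APPROX_NONE)[0]:
        if cv2.contourArea(k)<amin: continue
        p=W[k[:,0,1],k[:,0,0],:2]
        (c,s,a)=cv2.minAreaRect((p*1000).astype(np.float32))
        if s[0]<s[1]: s=s[::-1]; a+=90
        a=(a+90)%180-90     # angle of long axis from world x
        out.append((np.array(c)/1000,np.array(s),a))
    return out
def look(zt=.058,lo=.045,hi=.075):
    c=read_camera('top'); d,o,P=cloud(c)
    hsv=cv2.cvtColor(c['frame'],cv2.COLOR_RGB2HSV)
    reg=(P[...,0]>.38)&(P[...,0]<.78)&(P[...,1]>-.17)&(P[...,1]<.33)
    m=cv2.morphologyEx((reg&(P[...,2]>lo)&(P[...,2]<hi)).astype(np.uint8),cv2.MORPH_OPEN,np.ones((3,3)))
    return c,rects(m,d,o,zt,60)
def R(lean,yaw=0,flip=0):
    """tool down, closing along world x turned by yaw; back of tool leans by 'lean' rad to +y"""
    D=np.array([[0,1,0],[1,0,0],[0,0,-1.]]).T   # columns x=(0,1,0), y=(1,0,0), z=-z
    return Ro.from_euler('z',yaw)*Ro.from_euler('x',-lean)*Ro.from_matrix(D)*Ro.from_euler('z',np.pi*flip)
E
python3 - <<'E'
from h import *
c,r=look()
for x in r: print('obj',np.round(x[0],4),np.round(x[1],1),round(x[2],1))
d,o,P=cloud(c)
hsv=cv2.cvtColor(c['frame'],cv2.COLOR_RGB2HSV)
for z in (.022,):
    reg=(P[...,0]>.35)&(P[...,0]<.8)&(P[...,1]>-.2)&(P[...,1]<.35)&(P[...,2]>.012)&(P[...,2]<.08)
    m=cv2.morphologyEx(reg.astype(np.uint8),cv2.MORPH_OPEN,np.ones((5,5)))
    for x in rects(m,d,o,z,1000): print('brd',np.round(x[0],4),np.round(x[1],1),round(x[2],1))
for p in ([.5,.2],[.64,.2],[.52,-.06],[.65,-.08]):
  for f in (0,1):
    s=''
    for L in range(-90,91,15):
        q=inverse_kinematics([*p,.08],R(np.radians(L),0,f).as_rotvec())
        s+=f' {L}:'+('--' if q is None else f'{q[4]:.1f}/{q[5]:.1f}/{q[6]:.1f}')
    print(p,f,s)
E
```

```text
obj [0.4135 0.3091] [49.2 48.2] -70.9
obj [ 0.488  -0.0472] [81.5 58.6] -89.8
obj [0.6047 0.18  ] [102.9  60.3] -85.1
obj [ 0.6342 -0.0635] [91.8 60.6] 85.9
obj [ 0.7582 -0.0856] [67.5 42.9] -89.5
brd [0.531  0.1794] [299.4 190.4] 2.7
brd [ 0.5598 -0.0547] [300.5 190.1] -2.4
[0.5, 0.2] 0  -90:-1.0/0.6/1.3 -75:0.1/0.3/0.1 -60:-0.3/0.2/0.3 -45:-0.8/0.2/0.7 -30:-0.6/0.2/0.3 -15:-0.5/0.3/0.1 0:-0.3/0.4/-0.2 15:-0.0/0.5/-0.5 30:0.1/0.7/-0.7 45:0.2/0.9/-0.8 60:0.3/1.1/-0.9 75:0.3/1.3/-0.9 90:0.4/1.4/-0.9
[0.5, 0.2] 1  -90:-1.0/0.6/-1.8 -75:-0.6/0.3/-2.3 -60:-0.9/0.3/-2.1 -45:0.8/0.2/2.3 -30:1.0/0.4/1.9 -15:0.7/0.4/2.1 0:0.6/0.5/2.1 15:0.7/0.7/1.9 30:0.7/1.0/1.8 45:0.8/1.3/1.7 60:0.8/1.6/1.6 75:0.8/1.8/1.5 90:0.7/1.8/1.7
[0.64, 0.2] 0  -90:-1.0/0.9/1.2 -75:-1.0/0.8/1.1 -60:-0.6/0.5/0.6 -45:-0.5/0.4/0.4 -30:-0.5/0.5/0.3 -15:-0.4/0.5/0.1 0:-0.2/0.6/-0.2 15:-0.0/0.7/-0.4 30:0.1/0.9/-0.6 45:0.2/1.0/-0.7 60:0.3/1.2/-0.8 75:0.4/1.4/-0.8 90:0.5/1.5/-0.8
[0.64, 0.2] 1  -90:-0.9/0.8/-2.1 -75:-1.0/0.8/-2.1 -60:-0.9/0.6/-2.3 -45:-1.0/0.6/-2.3 -30:-1.0/0.6/-2.4 -15:0.6/0.6/2.3 0:0.5/0.7/2.3 15:0.6/0.9/
[... 296 characters left out ...]
0.6/0.9/-1.1
[0.52, -0.06] 1  -90:-1.0/1.6/-1.7 -75:-1.0/1.4/-1.7 -60:-1.0/1.2/-1.8 -45:-1.0/1.0/-1.8 -30:-1.0/0.9/-1.9 -15:0.8/0.7/2.4 0:0.6/0.5/2.5 15:0.8/0.6/2.2 30:1.0/0.8/1.9 45:1.1/1.0/1.7 60:1.1/1.3/1.6 75:1.1/1.5/1.5 90:1.1/1.8/1.4
[0.65, -0.08] 0  -90:-0.7/1.3/0.9 -75:-0.5/1.1/0.7 -60:-0.6/1.0/0.8 -45:-0.6/0.9/0.7 -30:-0.5/0.8/0.6 -15:-0.4/0.7/0.5 0:-0.3/0.6/0.3 15:-0.1/0.5/0.0 30:0.2/0.6/-0.3 45:0.4/0.6/-0.6 60:0.5/0.8/-0.8 75:0.6/0.9/-0.9 90:0.7/1.0/-1.0
[0.65, -0.08] 1  -90:-1.0/1.6/-2.0 -75:-1.0/1.5/-1.9 -60:-1.0/1.3/-2.0 -45:-1.0/1.2/-2.0 -30:-0.9/1.0/-2.1 -15:-1.0/1.0/-2.1 0:-1.0/0.9/-2.2 15:0.7/0.7/2.4 30:0.9/0.9/2.2 45:1.1/1.1/2.0 60:1.1/1.4/1.8 75:1.2/1.6/1.8 90:1.2/1.7/1.7
```

```bash
cat >> h.py <<'E'
import json
G=.025
YL,YR=np.radians(2.7),np.radians(-2.4)
def place(n):
    c,y=((.531,.1794),YL) if n[0]=='L' else ((.5598,-.0547),YR)
    s=.075 if n[1]=='B' else -.075
    return np.array([c[0]+s*np.cos(y),c[1]+s*np.sin(y)]),y
def tz(r): return r.apply([0,0,1])
def grip(C,yaw,lean,standing,a=.010,b=.009,flip=0):
    """grip a cheese with centre C; lean in deg; leaves the tool there; stores the offset of the TCP from the centre"""
    L=np.radians(lean); r=R(L,yaw,flip); side=Ro.from_euler('z',yaw).apply([0,np.sign(L),0]); up=np.array([0,0,1.])
    off=(b*side+a*up if standing else a*side+b*up)+G*tz(r)
    t=np.array(C)+off; rv=r.as_rotvec()
    command_gripper(.085)
    pre=t-.10*tz(r)
    hi=pre.copy(); hi[2]=max(pre[2],.26)
    move_pose(hi,rv)
    move_straight(pre,v=.25); move_straight(t,v=.12)
    command_gripper(.05)
    o=get_obs(); print('grip t%.1f open %.4f F %.1f'%(o['time'],o['opening'],o['grasp_force']))
    return off,r
def put(off,r,C,yaw,lean,flip=0,lift=.14,release=True):
    """bring the gripped cheese to centre C with the tool at a new lean, lower to touch, release, back off"""
    p=np.array(get_obs()['ee_pos']); p[2]+=lift; move_straight(p,v=.2)
    r2=R(np.radians(lean),yaw,flip); t=np.array(C)+(r2*r.inv()).apply(off)
    hi=t.copy(); hi[2]+=.10
    move_pose(hi,r2.as_rotvec()); 
    o=get_obs(); print('carry open %.4f F %.1f'%(o['opening'],o['grasp_force']))
    n=t.copy(); n[2]+=.008; move_straight(n,v=.2)
    e=t.copy(); e[2]-=.004
    hit=move_straight(e,v=.02,until_force=4)
    o=get_obs(); print('touch',hit,'dz %.4f'%(o['ee_pos'][2]-t[2]))
    command_gripper(.085)
    b=np.array(get_obs()['ee_pos'])-.11*tz(r2); move_straight(b,v=.2)
    b[2]=max(b[2],.24); move_straight(b,v=.3); print('t %.1f'%get_obs()['time'])
def show(r): 
    for x in r: print('obj',np.round(x[0],4),np.round(x[1],1),round(x[2],1))
def snap(n,*names):
    for k in names: cv2.imwrite(f'pics/{k}{n}.png',read_camera(k)['frame'][...,::-1])
E
python3 - <<'E'
from h import *
p=np.array(get_obs()['ee_pos']);p[2]=.35;move_straight(p,v=.3)
off,r=grip([.488,-.0472,.040],0,-45,False,a=.008)
c,y=place('RF')
put(off,r,[*c,.022+.042],y,45)
cam,rr=look(.106,.09,.12);show(rr)
snap(1,'top','side')
E
```

```text
grip t5.9 open 0.0592 F 64.8
carry open 0.0595 F 64.8
touch True dz 0.0006
t 11.1
obj [ 0.484  -0.0507] [57.6 34.3] 0.1
```

View pics/side1.png

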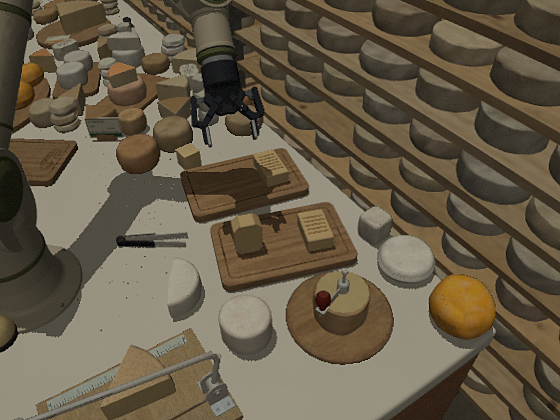

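The octagon bar now stands on its end at (248,235) in the right-front place, and nothing else has moved. Next I'll lay it down in left-front.

```bash
python3 - <<'E'
from h import *
c,y=place('RF'); l,yl=place('LF')
off,r=grip([*c,.064],y,-45,True,a=.008)
put(off,r,[*l,.040],yl,45)
p=np.array(get_obs()['ee_pos']);move_pose([.45,.42,.3],R(0).as_rotvec())
cam,rr=look();show(rr)
cv2.imwrite('pics/top2.png',cam['frame'][...,::-1])
E
```

```text
grip t15.1 open 0.0592 F 64.5
carry open 0.0594 F 64.7
touch True dz 0.0010
t 20.8
obj [0.4134 0.3095] [49.9 48.2] -70.9
obj [0.4548 0.1748] [82.3 58.7] -89.3
obj [0.6045 0.1798] [103.5  60.6] -84.9
obj [ 0.6341 -0.0635] [91.8 60.8] 85.9
obj [ 0.7582 -0.0856] [67.5 42.9] -89.5
```

View pics/top2.png

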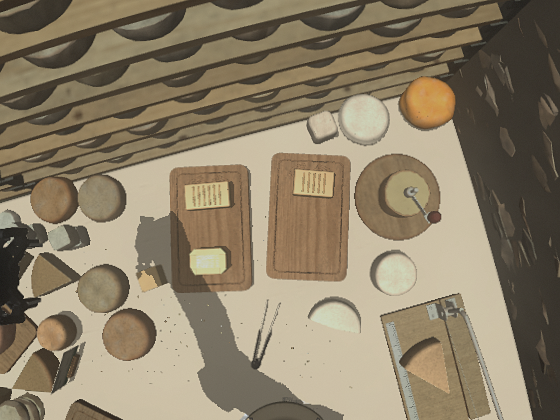

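The octagon bar lies smooth side up at (208,262) in left-front. plain_bar_b is next.

```bash
python3 - <<'E'
from h import *
c,y=place('RF'); l,yl=place('RB')
off,r=grip([.6341,-.0635,.040],np.radians(-4.1),45,False)
put(off,r,[*c,.022+.046],y,45,flip=1)
move_pose([.45,.42,.3],R(0).as_rotvec())
cam,rr=look(.114,.1,.13);show(rr); 
cam,rr=look();show(rr)
cv2.imwrite('pics/top3.png',cam['frame'][...,::-1])
E
```

```text
grip t25.6 open 0.0595 F 64.9
carry open 0.0594 F 64.6
touch True dz 0.0022
t 30.7
obj [ 0.4832 -0.0512] [59.1 36. ] -0.0
obj [0.4134 0.3095] [49.9 48.2] -70.9
obj [0.4548 0.1748] [82.3 58.7] -89.3
obj [0.6044 0.1798] [103.4  60.8] -84.7
obj [ 0.7582 -0.0856] [67.5 42.9] -89.5
```

```bash
python3 - <<'E'
from h import *
c,y=place('RF'); l,yl=place('RB')
off,r=grip([*c,.068],y,-45,True)
put(off,r,[*l,.040],yl,45)
move_pose([.45,.42,.3],R(0).as_rotvec())
cam,rr=look();show(rr)
cv2.imwrite('pics/top4.png',cam['frame'][...,::-1])
E
```

```text
grip t37.3 open 0.0591 F 64.7
carry open 0.0593 F 68.2
touch True dz 0.0044
t 42.5
obj [0.4134 0.3095] [49.8 48.2] -70.9
obj [0.4548 0.1748] [82.3 58.7] -89.3
obj [0.6044 0.1799] [103.2  60.7] -84.7
obj [ 0.633  -0.0471] [91.7 60.7] 87.6
obj [ 0.7582 -0.0856] [67.5 42.9] -89.5
```

View pics/top4.png

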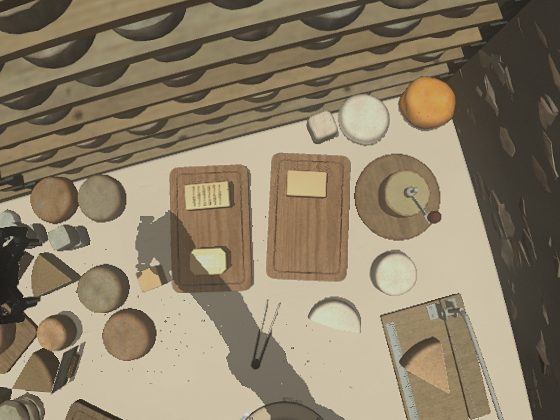

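plain_bar_b at (306,183) is turned over but lies about 11 mm too far left, so I'll nudge it at the end. The long bar is next.

```bash
python3 - <<'E'
from h import *
c,y=place('LB')
off,r=grip([.6044,.1799,.040],np.radians(5.2),-45,False)
put(off,r,[*c,.022+.052],y,45)
move_pose([.45,.42,.3],R(0).as_rotvec())
cam,rr=look(.126,.11,.14);show(rr); 
cam,rr=look();show(rr)
E
```

```text
grip t48.1 open 0.0593 F 64.8
carry open 0.0594 F 64.8
touch True dz 0.0063
t 52.9
obj [0.6042 0.1972] [59.8 36.5] 0.1
obj [0.4134 0.3095] [49.8 48.2] -70.9
obj [0.4548 0.1748] [82.3 58.7] -89.3
obj [ 0.6328 -0.047 ] [91.7 60.6] 87.9
obj [ 0.7582 -0.0856] [67.5 42.9] -89.5
```

```bash
python3 - <<'E'
from h import *
c,y=place('RF')
off,r=grip([.6042,.1972,.074],np.radians(1.5),-45,True,a=.003)
put(off,r,[*c,.040],y,45)
move_pose([.45,.42,.3],R(0).as_rotvec())
cam,rr=look();show(rr)
cv2.imwrite('pics/top5.png',cam['frame'][...,::-1])
E
```

```text
grip t57.6 open 0.0594 F 64.8
carry open 0.0496 F 0.0
touch True dz -0.0033
t 62.8
obj [0.4134 0.3095] [49.9 48.2] -70.9
obj [0.4283 0.0216] [104.2  60. ] 28.7
obj [0.4508 0.1736] [83.  60.8] 81.2
obj [ 0.633  -0.0472] [91.4 60.6] 87.6
obj [ 0.7582 -0.0856] [67.5 42.9] -89.5
```

View pics/top5.png

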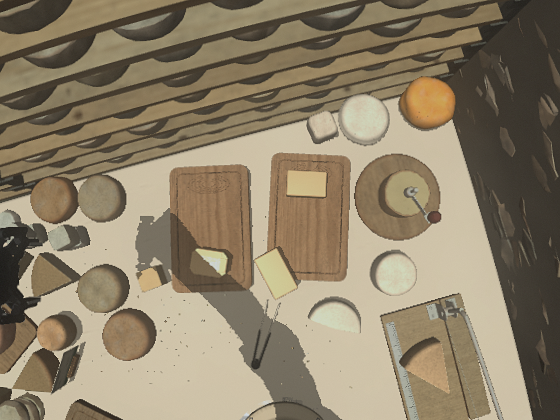

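The grip slackened on the way: the long bar dropped at (276,274), bridging both boards with its smooth face apparently up. The octagon bar at (208,262) turned slightly. I'll check the long bar's tilt.

```bash
python3 - <<'E'
from h import *
c=read_camera('top');d,o,P=cloud(c)
m=(np.hypot(P[...,0]-.428,P[...,1]-.022)<.025)&(P[...,2]>.04)
q=P[m];A=np.c_[q[:,:2]-[.428,.022],np.ones(len(q))];print(len(q),np.linalg.lstsq(A,q[:,2],rcond=None)[0])
s=read_camera('side')['frame'][150:300,130:330];cv2.imwrite('pics/side5.png',cv2.resize(s[...,::-1],(800,600),interpolation=cv2.INTER_CUBIC))
E
```

```text
387 [ 0.00132452 -0.00074141  0.0577842 ]
```

View pics/side5.png

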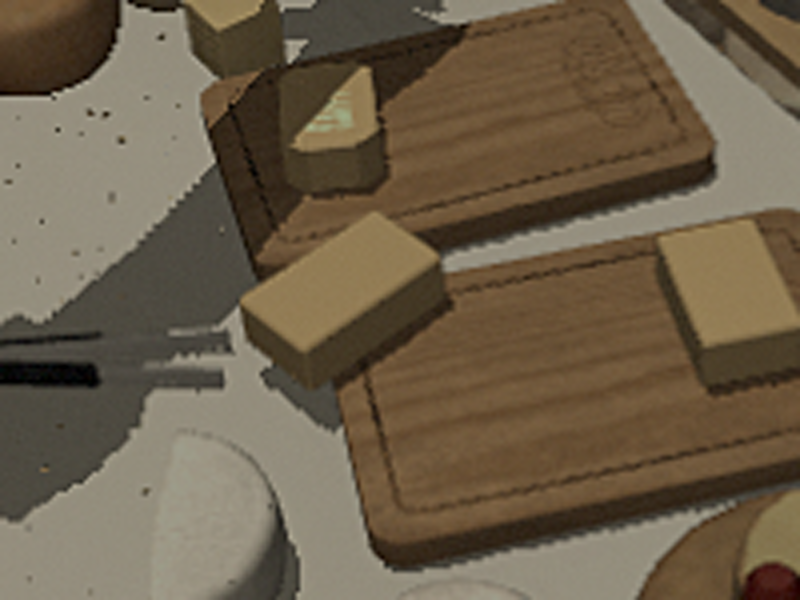

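It's flat, with its top at 57.8 mm, and smooth side up. I'll finish with plain vertical pick-and-place moves.

```bash
python3 - <<'E'
from h import *
rad=np.radians
for p,yw in (([.4283,.0216],-61.3),([.4508,.1736],-8.8)):
  for z in(.027,.17): print(inverse_kinematics([*p,z],R(0,rad(yw)).as_rotvec()))
def pp(p,yw,n,lift=.08):
    c,y=place(n)
    off,r=grip([*p,.040],rad(yw),0,False,b=.012)
    put(off,r,[*c,.040],y,0,lift=lift)
pp([.4283,.0216],-61.3,'RF')
pp([.4508,.1736],-8.8,'LB')
pp([.633,-.0472],-2.4,'RB')
move_pose([.45,.42,.3],R(0).as_rotvec())
cam,rr=look();show(rr)
cv2.imwrite('pics/top6.png',cam['frame'][...,::-1]);print(place('LB'),place('RB'),place('RF'))
E
```

```text
[-0.05181707  0.66019115 -0.18833335  2.40896231  0.95968787  0.14065312
 -2.22614201]
[-0.61311128  0.40634752  0.59012244  2.34034821 -0.47165203  0.50531111
 -0.71170444]
[-0.55104603  0.67807229  0.09596306  2.29898992 -0.34795235  0.17719936
 -0.28688629]
[-0.71576338  0.42168245  0.31556466  2.21781976 -0.25195847  0.53463859
 -0.36185976]Traceback (most recent call last):
  File "<stdin>", line 9, in <module>
  File "<stdin>", line 7, in pp
  File "h.py", line 50, in grip
    move_straight(pre,v=.25); move_straight(t,v=.12)
                              ~~~~~~~~~~~~~^^^^^^^^^
plant.IKError: the arm cannot follow that straight line within its joint ranges
```

```bash
python3 - <<'E'
from h import *
for L in(-40,-30,-20,20,30,40):
  r=R(np.radians(L),np.radians(-61.3)); t=np.array([.4283,.0216,.052])+G*tz(r)
  for q in (inverse_kinematics(t,r.as_rotvec()),inverse_kinematics(t-.1*tz(r),r.as_rotvec())): print(L,q if q is None else np.round(q,2))
E
```

```text
-40 None
-40 None
-30 None
-30 None
-20 None
-20 None
20 [-0.59  0.81  0.53  2.23 -0.48  0.58 -0.76]
20 [-0.71  0.69  0.69  2.12 -0.38  0.83 -0.83]
30 [-0.65  0.89  0.61  2.13 -0.4   0.78 -0.83]
30 [-0.73  0.8   0.72  2.   -0.33  1.02 -0.87]
40 [-0.69  0.99  0.66  2.04 -0.34  0.96 -0.86]
40 [-0.73  0.92  0.73  1.89 -0.28  1.2  -0.91]
```

```bash
python3 - <<'E'
from h import *
rad=np.radians
def pp(p,yw,n,lean):
    c,y=place(n)
    off,r=grip([*p,.040],rad(yw),lean,False,a=.003,b=.012)
    put(off,r,[*c,.040],y,lean,lift=.08)
pp([.4283,.0216],-61.3,'RF',25)
pp([.4508,.1736],-8.8,'LB',25)
pp([.633,-.0472],-2.4,'RB',15)
move_pose([.45,.42,.3],R(0).as_rotvec())
cam,rr=look();show(rr)
cv2.imwrite('pics/top6.png',cam['frame'][...,::-1]);print(place('LB'),place('RB'),place('RF'))
E
```

```text
grip t69.9 open 0.0592 F 63.9
carry open 0.0591 F 64.7
touch True dz 0.0007
t 73.6
grip t76.8 open 0.0593 F 63.9
carry open 0.0588 F 64.7
touch True dz 0.0008
t 80.7
grip t83.9 open 0.0590 F 65.1
carry open 0.0589 F 65.0
touch True dz 0.0010
t 87.4
obj [0.4134 0.3095] [49.8 48.2] -70.9
obj [ 0.4838 -0.0501] [103.7  59.9] 87.5
obj [0.6048 0.1834] [81.  60.1] -89.0
obj [ 0.6328 -0.0579] [91.8 60.6] 87.8
obj [ 0.7582 -0.0868] [65.2 42.9] -89.5
(array([0.60591674, 0.18293298]), np.float64(0.0471238898038469)) (array([ 0.63473421, -0.05784067]), np.float64(-0.041887902047863905)) (array([ 0.48486579, -0.05155933]), np.float64(-0.041887902047863905))
```

View pics/top6.png

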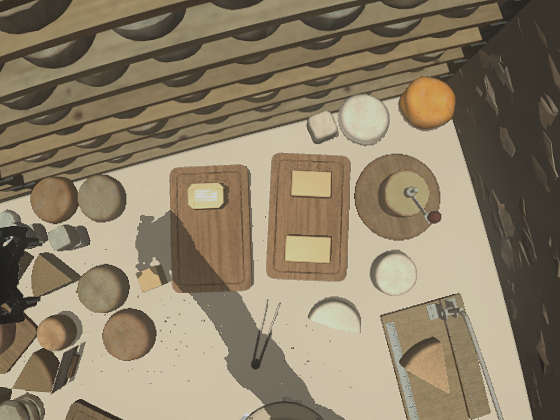

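The picture shows all three bars smooth side up. The octagon bar is at (206,195) in left-back, plain_bar_b at (311,184) in right-back and the long bar at (308,249) in right-front, all within 2 mm of their targets.

```bash
python3 -c "
from h import *
dwell(.5);show(look()[1]);print(job_done())"
```

```text
obj [0.4134 0.3095] [49.9 48.2] -70.9
obj [ 0.4838 -0.0501] [103.7  59.9] 87.5
obj [0.6047 0.1822] [83.2 60.1] -88.5
obj [ 0.6327 -0.0578] [91.8 60.6] 87.7
obj [ 0.7582 -0.0856] [67.5 42.9] -89.5
the job is handed in; nothing more can be done
None
```

Job handed in: all three bar cheeses (plain_bar_a was absent) lie smooth side up within about 2 mm of their places, the long and octagon bars swapped; the long bar was dropped once mid-carry and recovered, and the bystanders I tracked (goat brick, tasting cube) did not move.

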